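# Show the order of draw at the blood-tube rack

### The job

A trainee is about to take blood and needs to see which tubes to fill, in the right order: with your fingertips, point down at the light-blue-capped tube in the rack, then at the gold-capped one, then at the lavender-capped one, holding still about 2 cm above the middle of each cap for a good two seconds. Lift well clear (a hand's breadth) on the way from one to the next, so that none of the other three tubes is pointed at even in passing. Touch nothing, leave every tube standing in its place, and finish with your hand drawn back at least 20 cm from the rack.

Things in the scene. Friction and masses are not known exactly. Their poses are not given: they have to be found in the camera images.
- rack: white plastic tube rack, fixed to the desk, 66 x 166 mm and 66 mm high, two rows of six places; origin under its centre, y along the rows. Six tubes stand in it in zigzag, at least 39 mm from each other centre to centre; places are 25 mm apart along a row, the rows 30 mm apart
- rack_mid (a point): centre of the rack's top face, 66 mm above the desk
- cap_blue (a point): centre of the top of the light-blue cap of an empty blood tube standing upright in the rack; cap 17 mm in diameter and 18 mm high, tube 13 mm in diameter and 100 mm long over all, this point 106 mm above the desk, 40 mm above the rack's top; loose
- cap_red (a point): centre of the top of the red cap of an empty blood tube standing upright in the rack; cap 17 mm in diameter and 18 mm high, tube 13 mm in diameter and 100 mm long over all, this point 106 mm above the desk, 40 mm above the rack's top; loose
- cap_gold (a point): centre of the top of the gold (warm yellow) cap of an empty blood tube standing upright in the rack; cap 17 mm in diameter and 18 mm high, tube 13 mm in diameter and 100 mm long over all, this point 106 mm above the desk, 40 mm above the rack's top; loose
- cap_green (a point): centre of the top of the dark-green cap of an empty blood tube standing upright in the rack; cap 17 mm in diameter and 18 mm high, tube 13 mm in diameter and 100 mm long over all, this point 106 mm above the desk, 40 mm above the rack's top; loose
- cap_lavender (a point): centre of the top of the lavender (purple) cap of an empty blood tube standing upright in the rack; cap 17 mm in diameter and 18 mm high, tube 13 mm in diameter and 100 mm long over all, this point 106 mm above the desk, 40 mm above the rack's top; loose
- cap_grey (a point): centre of the top of the grey cap of an empty blood tube standing upright in the rack; cap 17 mm in diameter and 18 mm high, tube 13 mm in diameter and 100 mm long over all, this point 106 mm above the desk, 40 mm above the rack's top; loose
- sanitiser: clear sanitiser bottle with a blue cap, 60 mm across, 150 mm high, loose, left of and behind the rack; origin at its underside; leave it alone
- cup: lidded specimen cup, orange lid 68 mm across, 74 mm high, loose, right of the rack; origin at its underside; leave it alone
- tape: roll of white medical tape lying flat, 68 mm across, 25 mm high, loose, right of the rack; origin at its underside; leave it alone
- syringe: capped syringe about 130 mm long, 20 mm high, loose, lying in the steel tray on the left; origin at its underside; leave it alone
- swabs: small light-green carton of alcohol swabs, 50 x 70 mm, 55 mm high, loose, left of the rack and nearer the robot; origin at its underside; leave it alone

How it is judged (in metres and radians):
On the way, in this order (a step that is already met when the one before it is completed fails the run):
1. the fingertips dwell just above the light-blue cap (horizontal distance between the grasp point and cap_blue below 0.013 m and z of the grasp point in the frame of cap_blue between 0.019 and 0.064 m), for 1.5 s.
2. the fingertips dwell just above the gold (warm yellow) cap (horizontal distance between the grasp point and cap_gold below 0.013 m and z of the grasp point in the frame of cap_gold between 0.019 and 0.064 m), for 1.5 s.
3. the fingertips dwell just above the lavender (purple) cap (horizontal distance between the grasp point and cap_lavender below 0.013 m and z of the grasp point in the frame of cap_lavender between 0.019 and 0.064 m), for 1.5 s.
At the end, for the whole second after the job is handed in: All six tubes stand upright (within 0.15 rad) in their places (cap tops within 6 mm of the start), the five loose bystanders lie within 10 mm of where they were, and the grasp point is more than 150 mm from the centre of the rack's top (distance of each of cap_blue, cap_red, cap_gold, cap_green, cap_lavender, cap_grey from where it was at the start of the episode below 0.006 m and distance of each of sanitiser, cup, tape, syringe, swabs from where it was at the start of the episode below 0.01 m and distance between the grasp point and rack_mid above 0.15 m and angle between each of cap_blue, cap_red, cap_gold, cap_green, cap_lavender, cap_grey's own z axis and vertical below 0.15 rad); the robot touches nothing.
It fails at once if the robot touches something (contact force between any of the fingers, the arm and anything else above 0.3 N).
It fails at once if a tube is lifted or shifted (distance of any of cap_blue, cap_red, cap_gold, cap_green, cap_lavender, cap_grey from where it was at the start of the episode above 0.008 m).
It fails at once if the fingertips pass low (under about 35 mm) right over the red cap, which was not asked for (horizontal distance between the grasp point and cap_red below 0.01 m and z of the grasp point in the frame of cap_red between -0.05 and 0.054 m).
It fails at once if the fingertips pass low (under about 35 mm) right over the dark-green cap, which was not asked for (horizontal distance between the grasp point and cap_green below 0.01 m and z of the grasp point in the frame of cap_green between -0.05 and 0.054 m).
It fails at once if the fingertips pass low (under about 35 mm) right over the grey cap, which was not asked for (horizontal distance between the grasp point and cap_grey below 0.01 m and z of the grasp point in the frame of cap_grey between -0.05 and 0.054 m).
It also fails if it takes over 51 s, if anything falls off the work surface, if the arm or the gripper's body presses on something with over 40 N, if the wrist force passes 120 N, or if a joint passes its speed limit or range.

### The arm

A 6-joint arm with a two-finger parallel gripper is mounted at the origin on the work surface. World frame = base frame: x ahead of the robot, y to its left, z up, the work surface at z = 0. Lengths are in mm, angles in rad, forces in N, time in s.
With the tool pointing down it reaches from about 250 to 725 mm from the base axis. Payload 4 kg.
Tool frame: the origin (TCP) lies between the finger pads; the fingertips stand nose_length ahead of it and the grasp point (between the pads) lies 11 mm behind it (nose_length is the distance from the TCP to the fingertips, in mm); z points along the fingers, y is the direction in which the jaws open and shut (so a half turn about z gives the same grasp; the last joint's range is limited). The gripper opens to 85 mm and grips with 20 to 120 N. Pads are 22 mm wide; open, the fingers measure 114 mm over their backs; the gripper's body (76 mm by 85 mm) begins 54 mm behind the grasp point. The pads swing forward as they close: fully open they stand 13 mm farther back than shut.
Start: joints at [1.157, 0.241, 0.005, 1.335, 0, 1.571], TCP at [201.044, 457.8, 239.306] pointing down, gripper open.
Joint ranges: [-2.72, 2.72], [-1.05, 1.87], [-1.09, 1.28], [-1.99, 2.15], [-1.42, 1.44], [-3.14, 3.14]. Speed limits (rad/s): [2.79, 2.79, 3.14, 3.14, 3.14, 3.14].

### API

Orientations are given as a unit quaternion [w, x, y, z].
In Python, from station import * gives the robot as it stands.
- The arm moves only by the tool play_rows, never from a script. Its argument "rows" is a list of rows, each a list of 5 numbers: the shift along the tool's x, y, z in mm, then the turn about the tool's z in degrees, then the closure, from 0 (fully open) to 1 (shut). A call has 1 to 5 rows; each row shifts and turns the commanded pose from where the row before left it, along the tool's axes as they then stand; what a row does not reach is not made up. A row lasts 1/8 s, in which the tool goes at most 62.5 mm and 10.7 degrees, less where a joint would pass 70% of its speed; a pose out of reach is approached as far as the arm can. A call is refused whole if a number of a shift passes 62.5 or a number of a turn 10.7, either way. A call with a gripper value outside its range is refused whole. The fingers move at their own pace and stop on an object; "squeeze" is the grip in N (left out, the last holds). Time passes only in rows, so rows that do not move let the fingers close. It gives the time, the measured TCP pose, the force and the opening at its end, in the units of the state.
- sense(): the state, without advancing time (a new reading comes with each control period).
- snapshot(name): name is "side" or "top"; returns a dict with "image" (400x640x3 uint8, red, green, blue), "mtx" (3x3 intrinsics, pixels), "k1" (the pictures are not rectified: a ray, as slopes to the right and down, at radius r is drawn at 1 + k1 r^2 times it, then the intrinsics apply), "R" (3x3) and "t" (3): a world point X has camera coordinates R X + t. Camera axes: x right, y down, z forward; pixel columns grow to the right and rows downward; lengths in mm; the calibration is good to about 2 mm. A picture is of the moment at which its call begins. There is no depth.
- job_done(): hands the job in, once; it reports no verdict.
Trained networks look in the newest picture that a camera, given by its name, has taken for a name from the list of things; names that differ only in an ending like _2 or _b are one class to them, and where a whole thing is asked for, a point or a joint stands for the part that bears it (a point fixed in the world has none). Each returns a list of dicts, best first, with "p" (0 to 1); they miss things now and then, are a little off and sometimes report something else, mostly with a low value. They report only what shows in the picture. A call takes as long as a camera call.
- search_frame(camera, name): "box" ([left, top, right, bottom] in pixels, round what is visible of it).
- cut_out(camera, name): "pixels" (400x640 bool, what is visible of it) and "box" ([left, top, right, bottom] in pixels, round what is visible of it).
- mark_of(camera, name): "position" ([column, row] in pixels: a listed point, or the origin of a listed thing).
The state is a dict: "clock": time; "joint_pos": joint angles; "qd": joint speeds; "joint_efforts": joint torques, N m; "tool_pos": TCP position; "tcp_rot": TCP orientation; "ft_force": force on the tool from outside, world axes, zero at the start; "moment": the same for the moment, N m; "grip_width": opening from 0.0 (shut) to 1.0 (fully open).
Only numpy, scipy, OpenCV 4.12 (cv2) and the standard library are available. Lean on these libraries where they do the work, as an engineer would, in place of code of your own. Each camera call takes 0.05 s, during which the arm holds its last target. There are 200 camera calls.

## Working session

There is one attempt and no reset: what is moved stays moved. The work goes in short steps, Python scripts to look and compute and a tool call to move; the robot and the scene stay as the last step left them, time stands still between calls to the robot, and variables do not carry over. Pictures are saved under pics/ and viewed, about 8 in all and at most 12, crops included, and the job is handed in when it is done.

Besides the shell and the picture viewer there is one more tool, called after "Call:" by a JSON object that holds its "fn" and its "kwargs". play_rows: Moves the arm, as the interface text tells. Its arguments: {"type":"object","properties":{"rows":{"type":"array"},"squeeze":{"type":"number"}},"required":["rows"]}

```bash
mkdir -p pics; cat > h.py <<'E'
from station import *
import numpy as np, cv2
def ray(s,px):
    d=np.array([s["k1"],0,0,0,0],float)
    n=cv2.undistortPoints(np.array([[px]],float),np.array(s["mtx"],float),d)[0,0]
    R=np.array(s["R"]);t=np.array(s["t"]).ravel()
    return -R.T@t, R.T@np.array([n[0],n[1],1])
def onz(s,px,z):
    c,d=ray(s,px); return c+d*(z-c[2])/d[2]
def proj(s,X):
    R=np.array(s["R"],float)
    return cv2.projectPoints(np.array([X],float),cv2.Rodrigues(R)[0],np.array(s["t"],float).ravel(),np.array(s["mtx"],float),np.array([s["k1"],0,0,0,0],float))[0][0,0]
E
python3 - <<'E'
from h import *
print(sense())
for cam in("top","side"):
    s=snapshot(cam); cv2.imwrite(f"pics/{cam}1.png",s["image"][:,:,::-1])
    print(cam,ray(s,(320,200))[0].round())
    for n in "blue red gold green lavender grey".split():
        print(n,[(np.round(m["position"],1),round(m["p"],2),onz(s,m["position"],106).round(1)[:2]) for m in mark_of(cam,"cap_"+n)[:2]])
    for n,z in(("rack_mid",66),("sanitiser",0),("cup",0),("swabs",0),("tape",0),("syringe",0)):
        print(n,[(np.round(m["position"],1),round(m["p"],2),onz(s,m["position"],z).round(1)[:2]) for m in mark_of(cam,n)[:1]])
import station; print([x for x in dir(station) if x[0]!='_'])
E
```

```text
{'clock': 0.0, 'joint_pos': array([ 1.15697811e+00,  2.41401135e-01,  3.74754446e-03,  1.33521641e+00,
       -3.08881047e-05,  1.57077193e+00]), 'qd': array([ 0.00052661,  0.00127353,  0.00066817,  0.00016667, -0.00029387,
       -0.00034882]), 'joint_efforts': array([ 4.03409410e-05, -3.72322083e+01,  2.52404273e+01,  1.70644530e-02,
       -8.63097080e-05, -8.16713907e-06]), 'tool_pos': array([200.81677294, 457.23301595, 238.42776465]), 'tcp_rot': array([-1.97901165e-04,  2.05423856e-01,  9.78672552e-01, -1.01789131e-03]), 'ft_force': array([-0.90146399,  0.15521053, -0.25552861]), 'moment': array([-0.07201553,  0.02574376, -0.00479273]), 'grip_width': 0.999913514963152}
top [ 397.   53. 1431.]
blue [(array([333.2, 208.7]), 0.49, array([504. ,  10.8]))]
red [(array([338.4, 194.3]), 0.45, array([542.9,  -4. ]))]
gold [(array([321.8, 195. ]), 0.57, array([541.6,  40.9])), (array([346.5, 199.2]), 0.41, array([529.2, -25.6]))]
green [(array([352.5, 191.3]), 0.54, array([550.5, -42.3])), (array([314.5, 212.3]), 0.49, array([495. ,  61.3]))]
lavender [(array([315.5, 211.7]), 0.39, array
[... 784 characters left out ...]
32.6, 214.7]), 0.5, array([548.5, -56. ]))]
lavender [(array([305.8, 189.1]), 0.48, array([502.6,  55.9])), (array([317.9, 212.4]), 0.47, array([515.2, -41.3]))]
grey [(array([322.6, 194. ]), 0.49, array([541.3,  28.1]))]
rack_mid [(array([320.9, 212.7]), 0.66, array([532.5,   2.6]))]
sanitiser [(array([363.8, 158.1]), 0.7, array([743.2, 325.6]))]
cup [(array([320.5, 328.7]), 0.86, array([ 472.4, -294.2]))]
swabs [(array([244.5, 183.6]), 0.63, array([350.4, 252.2]))]
tape [(array([375.9, 332.8]), 0.67, array([ 585.2, -325.6]))]
syringe [(array([291.1, 153.4]), 0.73, array([513.1, 393.9]))]
['PlanningError', 'cut_out', 'job_done', 'mark_of', 'nose_length', 'search_frame', 'sense', 'snapshot']
```

```bash
python3 - <<'E'
import cv2,numpy as np
t=cv2.imread("pics/top1.png")[170:240,285:385]; s=cv2.imread("pics/side1.png")[165:265,270:370]
a=cv2.resize(t,None,fx=7,fy=7,interpolation=cv2.INTER_CUBIC)
cv2.imwrite("pics/tc.png",a); cv2.imwrite("pics/sc.png",cv2.resize(s,None,fx=6,fy=6,interpolation=cv2.INTER_CUBIC))
from h import *; print(nose_length)
E
```

```text
8.0
```

View pics/tc.png

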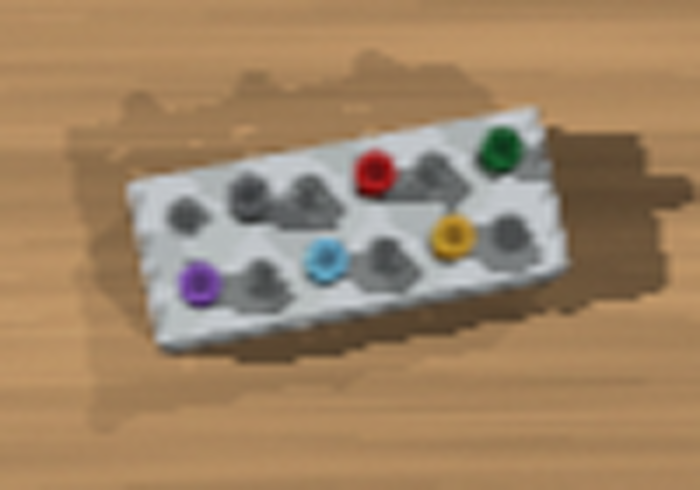

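View pics/sc.png

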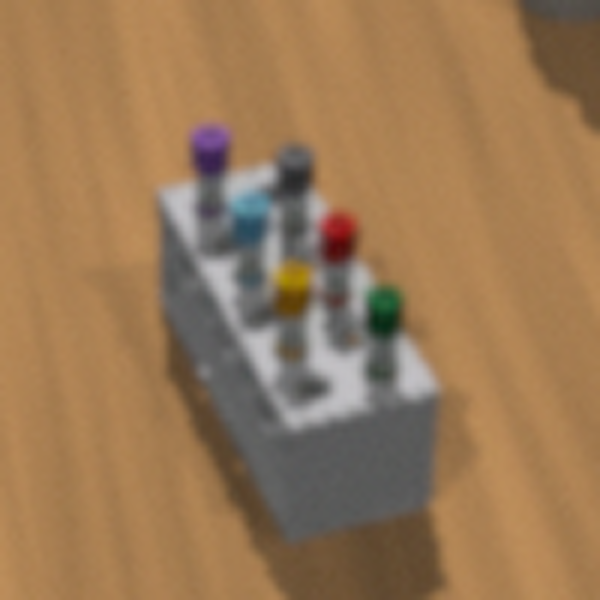

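View pics/top1.png

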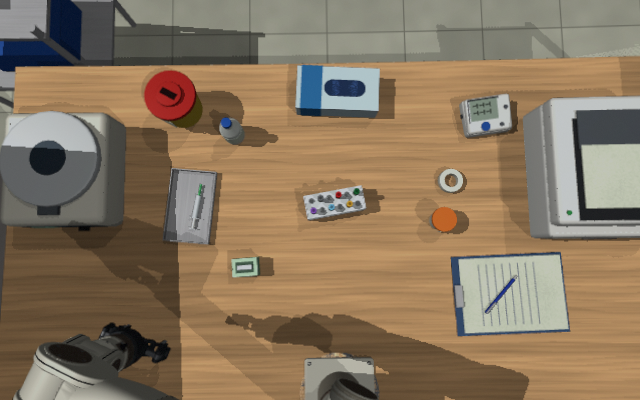

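```bash
cat > fit.py <<'E'
from h import *
from scipy.optimize import least_squares
T=np.array([(200,284),(326,261),(453,237),(250,195),(375,173),(501,148)])
S=np.array([(211,134),(251,201),(295,273),(296,153),(340,221),(385,294)])
obs={"top":np.array([285,170])+(T+.5)/7-.5,"side":np.array([270,165])+(S+.5)/6-.5}
L=np.array([(-15,62.5),(-15,12.5),(-15,-37.5),(15,37.5),(15,-12.5),(15,-62.5)])
cam={c:snapshot(c) for c in obs}
def W(p,z=106):
    c,s=np.cos(p[2]),np.sin(p[2])
    return np.c_[L@np.array([[c,s],[-s,c]])+p[:2],np.full(6,z)]
def res(p,cs): return np.concatenate([(np.array([proj(cam[c],X) for X in W(p)])-obs[c]).ravel() for c in cs])
for cs in(["top"],["side"],["top","side"]):
    r=least_squares(res,[518,4,0.1],args=(cs,),x_scale=[1,1,.01])
    print(cs,r.x.round(3),"rms px",np.sqrt(np.mean(r.fun**2)).round(2))
print(dict(zip("lav blue gold grey red green".split(),W(r.x).round(1)[:,:2].tolist())))
E
python3 fit.py
```

```text
['top'] [5.26268e+02 6.30300e+00 1.71000e-01] rms px 0.13
['side'] [5.27026e+02 6.56900e+00 1.72000e-01] rms px 0.06
['top', 'side'] [5.26656e+02 6.35200e+00 1.72000e-01] rms px 0.14
{'lav': [501.2, 65.4], 'blue': [509.7, 16.1], 'gold': [518.3, -33.2], 'grey': [535.0, 45.9], 'red': [543.6, -3.4], 'green': [552.1, -52.7]}
```

Call:
{"fn": "play_rows", "kwargs": {"rows": [[-15,-10,0,0,0.85],[-35,-21,0,0,0.85],[-35,-21,0,0,0.85],[-35,-21,0,0,0.85],[-35,-21,0,0,0.85]]}}

```text
clock: 2.02
tool_pos: [305.9, 307.2, 239.4]
tcp_rot: [0.0, 0.206, 0.979, -0.0]
ft_force: [0.2, 0.0, 1.2]
grip_width: 0.148
```

Call:
{"fn": "play_rows", "kwargs": {"rows": [[-35,-21,0,0,0.85],[-35,-21,0,0,0.85],[-35,-21,0,0,0.85],[-35,-21,0,0,0.85],[-35,-21,0,0,0.85]]}}

```text
clock: 2.65
tool_pos: [423.5, 140.7, 239.5]
tcp_rot: [0.0, 0.206, 0.979, -0.0]
ft_force: [0.2, 0.5, -0.4]
grip_width: 0.148
```

Call:
{"fn": "play_rows", "kwargs": {"rows": [[-35,-21,0,0,0.85],[-35,-21,0,0,0.85],[-35,-21,0,0,0.85],[-25,-17,0,0,0.85],[0,0,0,0,0.85]]}}

```text
clock: 3.28
tool_pos: [510.3, 14.8, 239.0]
tcp_rot: [-0.0, 0.207, 0.978, -0.0]
ft_force: [-0.4, 0.7, 0.3]
grip_width: 0.152
```

```bash
cat > go.py <<'E'
import sys
from h import *
from scipy.spatial.transform import Rotation as Ro
P=dict(lav=(501.2,65.4),blue=(509.7,16.1),gold=(518.3,-33.2))
s=sense();q=s["tcp_rot"];R=Ro.from_quat([q[1],q[2],q[3],q[0]])
p=np.array(s["tool_pos"]);print("t",s["clock"],"tcp",p.round(1),"z",R.as_matrix()[:,2].round(3),"grip",round(s["grip_width"],2),"F",s["ft_force"].round(1))
for k,v in P.items(): print(k,R.inv().apply(np.array([*v,136])-p).round(1))
E
python3 go.py
```

```text
t 3.275 tcp [510.3  14.8 239. ] z [-0. -0. -1.] grip 0.15 F [-0.4  0.7  0.3]
lav [ 28.8  42.6 103. ]
blue [  1.   1. 103.]
gold [-26.9 -40.6 103. ]
```

Call:
{"fn": "play_rows", "kwargs": {"rows": [[1,1,20,0,0.85],[0,0,25,0,0.85],[0,0,15,0,0.85],[0,0,0,0,0.85]]}}

```text
clock: 3.78
tool_pos: [508.2, 18.9, 178.4]
tcp_rot: [-0.001, 0.205, 0.979, -0.0]
ft_force: [0.2, 1.0, 0.3]
grip_width: 0.149
```

```bash
python3 go.py; python3 - <<'E'
from h import *
s=snapshot("side"); im=s["image"][:,:,::-1].copy()[130:250,250:400]
cv2.imwrite("pics/s2.png",cv2.resize(im,None,fx=5,fy=5,interpolation=cv2.INTER_CUBIC))
p=sense()["tool_pos"]; 
for dz in(0,-8): print((proj(s,p+[0,0,dz])-[250,130])*5)
E
```

```text
t 3.775 tcp [508.2  18.9 178.4] z [-0.003 -0.    -1.   ] grip 0.15 F [0.2 1.  0.3]
lav [25.  39.9 42.4]
blue [-2.6 -1.9 42.4]
gold [-30.3 -43.6  42.3]
[305.39028622 219.27086158]
[305.2737299  232.66183301]
```

View pics/s2.png

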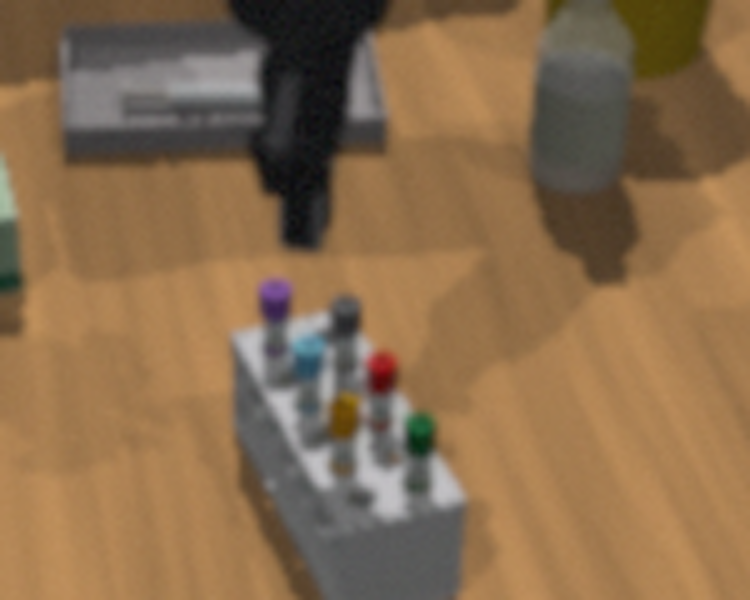

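The fingertip shows at about (303,245) in the crop, directly over the light-blue cap at (309,345). It matches the projected tip, so I can go on down.

Call:
{"fn": "play_rows", "kwargs": {"rows": [[-2,-1.5,15,0,0.85],[0,0,15,0,0.85],[0,0,10,0,0.85],[0,0,0,0,0.85],[0,0,0,0,0.85]]}}

```text
clock: 4.45
tool_pos: [510.9, 16.5, 139.4]
tcp_rot: [0.0, 0.205, 0.979, 0.0]
ft_force: [0.1, -0.8, 0.3]
grip_width: 0.152
```

```bash
python3 go.py
```

```text
t 4.45 tcp [510.9  16.5 139.4] z [ 0.  0. -1.] grip 0.15 F [ 0.1 -0.8  0.3]
lav [28.6 40.8  3.4]
blue [ 1.  -0.9  3.4]
gold [-26.7 -42.6   3.4]
```

Call:
{"fn": "play_rows", "kwargs": {"rows": [[0,0,3,0,0.85],[0,0,0,0,0.85],[0,0,0,0,0.85],[0,0,0,0,0.85],[0,0,0,0,0.85]]}}

```text
clock: 5.08
tool_pos: [510.8, 16.5, 136.4]
tcp_rot: [0.0, 0.205, 0.979, 0.0]
ft_force: [-0.3, 0.2, 0.2]
grip_width: 0.152
```

Call:
{"fn": "play_rows", "kwargs": {"rows": [[0,0,0,0,0.85],[0,0,0,0,0.85],[0,0,0,0,0.85],[0,0,0,0,0.85],[0,0,0,0,0.85]]}}

```text
clock: 5.7
tool_pos: [510.7, 16.5, 136.3]
tcp_rot: [-0.0, 0.205, 0.979, -0.0]
ft_force: [0.5, 0.1, -0.3]
grip_width: 0.153
```

Call:
{"fn": "play_rows", "kwargs": {"rows": [[0,0,0,0,0.85],[0,0,0,0,0.85],[0,0,0,0,0.85],[0,0,0,0,0.85],[0,0,0,0,0.85]]}}

```text
clock: 6.32
tool_pos: [510.8, 16.5, 136.3]
tcp_rot: [0.0, 0.205, 0.979, -0.0]
ft_force: [0.3, -0.5, -0.5]
grip_width: 0.143
```

Call:
{"fn": "play_rows", "kwargs": {"rows": [[0,0,0,0,0.85],[0,0,0,0,0.85],[0,0,0,0,0.85],[0,0,0,0,0.85],[0,0,0,0,0.85]]}}

```text
clock: 6.95
tool_pos: [510.8, 16.5, 136.3]
tcp_rot: [0.0, 0.205, 0.979, 0.0]
ft_force: [0.3, 0.4, -0.1]
grip_width: 0.153
```

Call:
{"fn": "play_rows", "kwargs": {"rows": [[0,0,-15,0,0.85],[0,0,-30,0,0.85],[0,0,-30,0,0.85],[0,0,-25,0,0.85],[0,0,0,0,0.85]]}}

```text
clock: 7.58
tool_pos: [512.5, 16.6, 239.6]
tcp_rot: [0.003, 0.205, 0.979, 0.001]
ft_force: [0.8, 0.9, 0.1]
grip_width: 0.152
```

Call:
{"fn": "play_rows", "kwargs": {"rows": [[-10,-15,0,0,0.85],[-10,-15,0,0,0.85],[-7.5,-12,0,0,0.85],[0,0,0,0,0.85],[0,0,0,0,0.85]]}}

```text
clock: 8.2
tool_pos: [518.9, -33.2, 236.0]
tcp_rot: [-0.0, 0.206, 0.979, 0.0]
ft_force: [-0.5, 0.0, 0.2]
grip_width: 0.147
```

```bash
python3 go.py
```

```text
t 8.2 tcp [518.9 -33.2 236. ] z [-0.001  0.    -1.   ] grip 0.15 F [-0.5  0.   0.2]
lav [ 55.8  83.1 100.1]
blue [ 28.2  41.4 100. ]
gold [  0.4  -0.3 100. ]
```

Call:
{"fn": "play_rows", "kwargs": {"rows": [[0,0,20,0,0.85],[0,0,25,0,0.85],[0,0,20,0,0.85],[0,0,15,0,0.85],[0,0,0,0,0.85]]}}

```text
clock: 8.82
tool_pos: [518.2, -32.6, 155.2]
tcp_rot: [-0.001, 0.205, 0.979, -0.0]
ft_force: [0.4, -0.1, 0.3]
grip_width: 0.148
```

Call:
{"fn": "play_rows", "kwargs": {"rows": [[0,0,10,0,0.85],[0,0,10,0,0.85],[0,0,0,0,0.85],[0,0,0,0,0.85],[0,0,0,0,0.85]]}}

```text
clock: 9.45
tool_pos: [519.4, -33.0, 136.7]
tcp_rot: [0.0, 0.205, 0.979, 0.0]
ft_force: [0.3, -0.3, 0.6]
grip_width: 0.149
```

```bash
python3 go.py; python3 - <<'E'
from h import *
s=snapshot("side"); im=s["image"][:,:,::-1].copy()[130:250,250:400]
cv2.imwrite("pics/s3.png",cv2.resize(im,None,fx=5,fy=5,interpolation=cv2.INTER_CUBIC))
E
```

```text
t 9.45 tcp [519.4 -33.  136.7] z [ 0.001 -0.    -1.   ] grip 0.15 F [ 0.3 -0.3  0.6]
lav [56.2 82.8  0.7]
blue [28.6 41.1  0.7]
gold [ 0.9 -0.6  0.7]
```

View pics/s3.png

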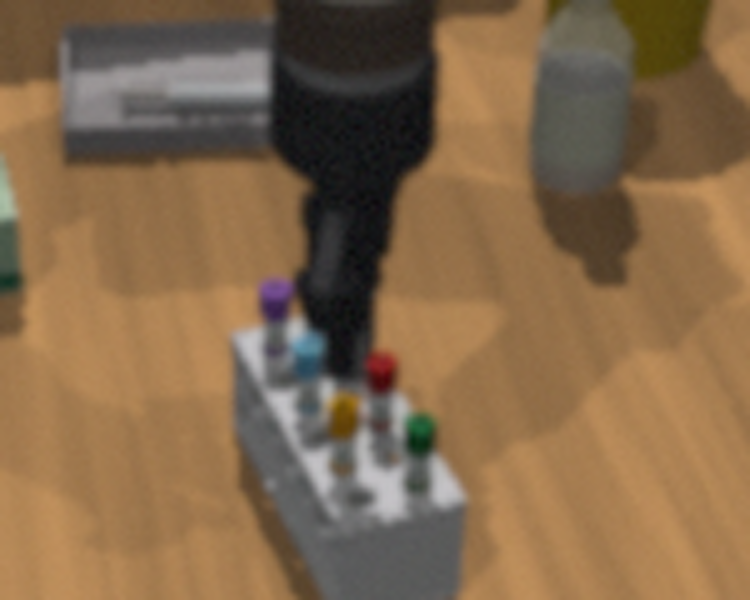

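The tip at about (345,380) is centred over the gold cap (top at about (343,400)), with a visible gap and clear of the blue and red caps. I'll raise it a few mm and hold.

Call:
{"fn": "play_rows", "kwargs": {"rows": [[0,0,-3,0,0.85],[0,0,0,0,0.85],[0,0,0,0,0.85],[0,0,0,0,0.85],[0,0,0,0,0.85]]}}

```text
clock: 10.12
tool_pos: [519.0, -33.0, 139.2]
tcp_rot: [-0.0, 0.205, 0.979, -0.0]
ft_force: [0.2, -0.6, 0.2]
grip_width: 0.151
```

Call:
{"fn": "play_rows", "kwargs": {"rows": [[0,0,0,0,0.85],[0,0,0,0,0.85],[0,0,0,0,0.85],[0,0,0,0,0.85],[0,0,0,0,0.85]]}}

```text
clock: 10.75
tool_pos: [519.1, -33.0, 139.3]
tcp_rot: [0.0, 0.205, 0.979, -0.0]
ft_force: [-0.3, -0.6, 0.7]
grip_width: 0.153
```

Call:
{"fn": "play_rows", "kwargs": {"rows": [[0,0,0,0,0.85],[0,0,0,0,0.85],[0,0,0,0,0.85],[0,0,0,0,0.85],[0,0,0,0,0.85]]}}

```text
clock: 11.38
tool_pos: [519.1, -33.0, 139.3]
tcp_rot: [0.0, 0.205, 0.979, 0.0]
ft_force: [-0.3, -0.1, 0.3]
grip_width: 0.15
```

Call:
{"fn": "play_rows", "kwargs": {"rows": [[0,0,0,0,0.85],[0,0,0,0,0.85],[0,0,0,0,0.85],[0,0,0,0,0.85],[0,0,0,0,0.85]]}}

```text
clock: 12.0
tool_pos: [519.1, -33.0, 139.3]
tcp_rot: [0.0, 0.205, 0.979, -0.0]
ft_force: [0.4, -0.3, -1.2]
grip_width: 0.148
```

Call:
{"fn": "play_rows", "kwargs": {"rows": [[0,0,-15,0,0.85],[0,0,-30,0,0.85],[0,0,-30,0,0.85],[0,0,-25,0,0.85],[0,0,0,0,0.85]]}}

```text
clock: 12.62
tool_pos: [520.7, -33.1, 242.6]
tcp_rot: [0.003, 0.205, 0.979, 0.0]
ft_force: [-0.4, -0.9, -0.3]
grip_width: 0.151
```

Call:
{"fn": "play_rows", "kwargs": {"rows": [[11,16,0,0,0.85],[17,25,0,0,0.85],[17,25,0,0,0.85],[11,16,0,0,0.85],[0,0,0,0,0.85]]}}

```text
clock: 13.25
tool_pos: [499.4, 66.4, 238.2]
tcp_rot: [-0.001, 0.204, 0.979, -0.0]
ft_force: [0.2, 0.2, 0.6]
grip_width: 0.151
```

Call:
{"fn": "play_rows", "kwargs": {"rows": [[0,0,0,0,0.85],[0,0,0,0,0.85]]}}

```text
clock: 13.5
tool_pos: [500.6, 64.1, 239.0]
tcp_rot: [-0.0, 0.206, 0.979, -0.0]
ft_force: [0.2, -0.2, 0.2]
grip_width: 0.149
```

```bash
python3 go.py
```

```text
t 13.5 tcp [500.6  64.1 239. ] z [-0.001 -0.    -1.   ] grip 0.15 F [ 0.2 -0.2  0.2]
lav [ -0.    1.5 103. ]
blue [-27.7 -40.2 103. ]
gold [-55.4 -81.9 103. ]
```

Call:
{"fn": "play_rows", "kwargs": {"rows": [[0,1,20,0,0.85],[0,0,25,0,0.85],[0,0,20,0,0.85],[0,0,15,0,0.85],[0,0,0,0,0.85]]}}

```text
clock: 14.12
tool_pos: [500.4, 65.0, 158.2]
tcp_rot: [-0.001, 0.206, 0.979, -0.0]
ft_force: [0.5, 0.4, 0.5]
grip_width: 0.148
```

Call:
{"fn": "play_rows", "kwargs": {"rows": [[0,0,10,0,0.85],[0,0,10,0,0.85],[0,0,0,0,0.85],[0,0,0,0,0.85],[0,0,0,0,0.85]]}}

```text
clock: 14.75
tool_pos: [501.5, 65.6, 139.7]
tcp_rot: [0.0, 0.205, 0.979, 0.0]
ft_force: [-0.1, 0.7, 0.4]
grip_width: 0.148
```

Call:
{"fn": "play_rows", "kwargs": {"rows": [[0,0,0,0,0.85],[0,0,0,0,0.85],[0,0,0,0,0.85],[0,0,0,0,0.85],[0,0,0,0,0.85]]}}

```text
clock: 15.38
tool_pos: [501.1, 65.5, 139.3]
tcp_rot: [-0.0, 0.205, 0.979, 0.0]
ft_force: [-0.3, -0.2, -0.5]
grip_width: 0.151
```

```bash
python3 go.py
```

```text
t 15.375 tcp [501.1  65.5 139.3] z [-0.  0. -1.] grip 0.15 F [-0.3 -0.2 -0.5]
lav [-0.1 -0.1  3.3]
blue [-27.7 -41.8   3.3]
gold [-55.4 -83.5   3.3]
```

Call:
{"fn": "play_rows", "kwargs": {"rows": [[0,0,0,0,0.85],[0,0,0,0,0.85],[0,0,0,0,0.85],[0,0,0,0,0.85],[0,0,0,0,0.85]]}}

```text
clock: 16.0
tool_pos: [501.1, 65.5, 139.3]
tcp_rot: [0.0, 0.205, 0.979, -0.0]
ft_force: [-0.1, 0.1, 0.2]
grip_width: 0.155
```

Call:
{"fn": "play_rows", "kwargs": {"rows": [[0,0,0,0,0.85],[0,0,0,0,0.85],[0,0,0,0,0.85],[0,0,0,0,0.85],[0,0,0,0,0.85]]}}

```text
clock: 16.62
tool_pos: [501.1, 65.5, 139.3]
tcp_rot: [0.0, 0.205, 0.979, -0.0]
ft_force: [0.4, 0.6, 0.2]
grip_width: 0.149
```

Call:
{"fn": "play_rows", "kwargs": {"rows": [[0,0,0,0,0.85],[0,0,0,0,0.85],[0,0,0,0,0.85],[0,0,0,0,0.85],[0,0,0,0,0.85]]}}

```text
clock: 17.25
tool_pos: [501.1, 65.5, 139.3]
tcp_rot: [-0.0, 0.205, 0.979, -0.0]
ft_force: [-0.7, 0.1, 0.4]
grip_width: 0.147
```

Call:
{"fn": "play_rows", "kwargs": {"rows": [[0,0,-15,0,0.85],[0,0,-30,0,0.85],[0,0,-30,0,0.85],[0,0,-25,0,0.85],[0,0,0,0,0.85]]}}

```text
clock: 17.88
tool_pos: [502.8, 65.8, 242.5]
tcp_rot: [0.003, 0.205, 0.979, 0.001]
ft_force: [0.4, -0.5, -0.1]
grip_width: 0.152
```

Call:
{"fn": "play_rows", "kwargs": {"rows": [[15,0,0,0,0.85],[30,0,0,0,0.85],[30,0,0,0,0.85],[30,0,0,0,0.85],[30,0,0,0,0.85]]}}

```text
clock: 18.5
tool_pos: [374.8, 119.9, 238.0]
tcp_rot: [-0.001, 0.205, 0.979, -0.001]
ft_force: [-1.2, 0.4, -0.9]
grip_width: 0.151
```

Call:
{"fn": "play_rows", "kwargs": {"rows": [[30,0,0,0,0.85],[30,0,0,0,0.85],[30,0,0,0,0.85],[15,0,0,0,0.85],[0,0,0,0,0.85]]}}

```text
clock: 19.12
tool_pos: [280.4, 162.0, 238.9]
tcp_rot: [-0.0, 0.204, 0.979, -0.0]
ft_force: [0.8, -0.4, 0.0]
grip_width: 0.149
```

Call:
{"fn": "play_rows", "kwargs": {"rows": [[0,0,0,0,0.85],[0,0,0,0,0.85],[0,0,0,0,0.85],[0,0,0,0,0.85]]}}

```text
clock: 19.62
tool_pos: [281.7, 161.9, 239.2]
tcp_rot: [-0.0, 0.206, 0.979, -0.0]
ft_force: [0.0, 0.7, -0.7]
grip_width: 0.149
```

```bash
python3 go.py; python3 fit.py; python3 - <<'E'
from h import *
s=snapshot("side"); im=s["image"][:,:,::-1].copy()
b=cv2.imread("pics/side1.png"); d=cv2.absdiff(im,b)[165:265,270:370]; print("rack-region diff max/mean",d.max(),d.mean())
cv2.imwrite("pics/s4.png",np.hstack([cv2.resize(x[165:265,270:370],(400,400)) for x in(b,im)]))
E
```

```text
t 19.625 tcp [281.7 161.9 239.2] z [-0. -0. -1.] grip 0.15 F [ 0.   0.7 -0.7]
lav [-2.398e+02  1.000e-01  1.032e+02]
blue [-267.4  -41.6  103.2]
gold [-295.2  -83.2  103.2]
['top'] [5.26268e+02 6.30300e+00 1.71000e-01] rms px 0.13
['side'] [5.27026e+02 6.56900e+00 1.72000e-01] rms px 0.06
['top', 'side'] [5.26656e+02 6.35200e+00 1.72000e-01] rms px 0.14
{'lav': [501.2, 65.4], 'blue': [509.7, 16.1], 'gold': [518.3, -33.2], 'grey': [535.0, 45.9], 'red': [543.6, -3.4], 'green': [552.1, -52.7]}
rack-region diff max/mean 28 1.8419666666666668
```

View pics/s4.png

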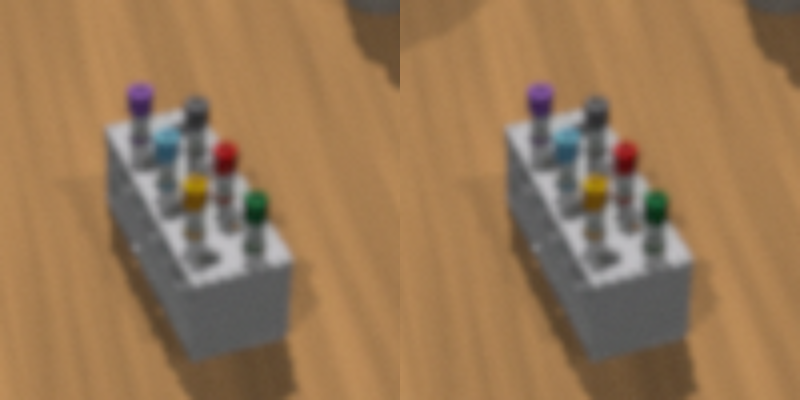

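Before (left) and after (right) look the same: all six tubes stand where they stood. Handing the job in.

```bash
python3 -c "
from station import *
print(job_done())"
```

```text
the job is handed in; nothing more can be done
None
```

I pointed at the light-blue, gold and lavender caps in that order and handed the job in at about 19.6 s of the 51 s allowed; no verdict was given.

- **Pointing:** each hold lasted at least 2.5 s, within about 1.5 mm of the cap centre found from the pictures. By calculation the fingertips were 22 to 25 mm above the caps. By eye in the side picture the gap over gold looked smaller, about 13 to 16 mm, so I raised the hand 3 mm for gold and lavender. The blue hold, already done, stayed at the lower height.
- **Between caps:** I lifted about 100 mm before each sideways move.
- **Finish:** the hand is more than 20 cm from the rack. The fingers were held nearly shut throughout.
- **Checks:** the two cameras put the rack within 1 mm of each other. The side picture of the rack before and after shows all six tubes unmoved. Wrist force stayed at noise level, about 1 N. That is too coarse to confirm the 0.3 N touch limit, but the pictures show no contact.
- **Not checked:** I did not re-measure the sanitiser, cup, tape, syringe and swabs at the end. The hand passed only over the swabs, with its tips about 175 mm above the carton. The cap fit I reran at the end used my original pixel readings, so it is not independent evidence.

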